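# Take the grease filter out of its cassette

## Robot

A 7-joint arm with a two-finger parallel gripper is mounted at the origin on the work surface; the furniture and walls round the work are solid. World frame = base frame: x ahead of the robot, y to its left, z up, the work surface at z = 0. Lengths are in m, angles in degrees, forces in N, time in s.
With the tool pointing down it reaches from about 0.4 to 0.9 m from the base axis. Payload 5.5 kg.
Tool frame: the origin (TCP) lies on the front face of the gripper's body, between the roots of the fingers; the fingertips stand 66 mm ahead of it and the grasp point (between the pads) lies 47 mm ahead of it; z points along the fingers, y is the line along which they close (so a half turn about z gives the same grasp; the last joint's range is limited). The gripper opens to 92 mm and grips with 3 to 60 N. Pads are 19 mm wide; open, the fingers measure 130 mm over their backs; the gripper's body (75 mm by 190 mm) begins 47 mm behind the grasp point.
Start: joints at [15.08, 28.699, -24.465, 88.831, 12.651, 65.22, -12.049], TCP at [0.65, 0, 0.292] pointing down, gripper open.
Joint ranges: [-164.97, 164.97], [-17.58, 116.51], [-87.97, 89.64], [11.32, 138.91], [-80.73, 260.73], [10.89, 115.49], [-147.41, 147.41]. Speed limits (degrees/s): [147.25, 147.25, 180, 180, 180, 180, 180].

## Interface

Orientations are given as a 3x3 rotation matrix whose columns are the frame's x, y, z axes.
In Python, from station import * gives the robot as it stands.
- The arm moves only by the tool step_arm, never from a script. Its argument "increments" is a list of rows, each a list of 3 entries, a list of its own where there are three numbers: the opening, from 0 (shut) to 1 (fully open), then the shift along the tool's x, y, z in mm, then the turn, a rotation vector about the tool's x, y, z in rad. In form: [[hand, [tx, ty, tz], [rx, ry, rz]], ...]. A call has 1 to 20 rows; each row is the pose to reach, as a shift and turn from the pose commanded when the call began, along the tool's axes at that moment; what a row does not reach only later rows make up. A row lasts 1/8 s, in which the tool goes at most 62.5 mm and 10.7 degrees, less where a joint would pass 70% of its speed; a pose out of reach is approached as far as the arm can. A call with a gripper value outside its range is refused whole. The fingers move at their own pace and stop on an object; "squeeze" is the grip in N (left out, the last holds). Time passes only in rows, so rows that repeat a pose let the fingers close. It gives the time, the measured TCP pose, the force, the opening and the grip force at its end, in the units of the state.
- get_obs(): the state, without advancing time (a new reading comes with each control period).
- capture(name): name is "scene" or "side" or "wrist"; returns a dict with "color" (384x512x3 uint8, red, green, blue), "vertical_fov" (degrees; the focal length in pixels is half the picture's height over the tangent of half this angle, whatever the lens; pixels are square), "cx", "cy" (the principal point, pixels), "R" (3x3) and "t" (3): a world point X has camera coordinates R X + t. Camera axes: x right, y down, z forward; pixel columns grow to the right and rows downward; lengths in m; the calibration is good to about 2 mm. The wrist camera is an equidistant fisheye: a pixel r from the principal point sees the ray r / f radians off the axis. A picture is of the moment at which its call begins. There is no depth.
- close_job(): hands the job in; it is judged then, once.
The state is a dict: "clock": time; "q": joint angles; "joint_velocities": joint speeds; "tau": joint torques, N m; "eef_pos": TCP position; "eef_rot": TCP orientation; "wrist_force": force on the tool from outside, world axes, zero at the start; "ft_torque": the same for the moment, N m; "gripper_width": finger opening in m; "grasp_force": force on a finger pad.
Only numpy, scipy, OpenCV 4.12 (cv2) and the standard library are available. Lean on these libraries where they do the work, as an engineer would, in place of code of your own. Each camera call takes 0.05 s, during which the arm holds its last target. There are 200 camera calls.

## Task

The cooker hood's grease filter is due for washing. Turn both turn buttons aside until they are clear of the filter and leave them so, then lift the filter out of its frame by its handle and lay it flat on the wooden board, without dropping it or knocking the espresso cup that stands in between.

Things in the scene. Friction and masses are not known exactly. Their poses are not given: they have to be found in the camera images.
- frame: grey metal filter frame fixed flat on the island, on the robot's left or right; 160 (x) x 236 (y) x 23.5 mm high. Origin: centre of its underside, z up. The central opening, 125 x 155 mm, holds the filter with about 2.5 mm play all round, its underside 15.5 mm above the island, its top level with the rim. A turn button sits on each wide rim, at x = 0, y = +97.5 mm (left) and -97.5 mm (right).
- button_left (a joint): angle of the turn button on the frame's +y rim about the vertical, counter-clockwise from above positive, stops at -1.57 and 1.57. At 0 its long end points inward (frame -y) over the filter; it starts within 0.35 of 0. May be turned either way; clear of the filter beyond about 1.2. Friction (0.04 N m, 1 to 2 N at the ridge) keeps it where it is left.
- button_right (a joint): the same for the turn button on the frame's -y rim: at 0 its long end points inward (frame +y); counter-clockwise from above positive, -1.57 to 1.57, clear of the filter beyond about 1.2 either way
- button_left_pivot (a point): on the pivot axis of button_left, on top of its black bar, 32.5 mm above the island; x axis along the button's long end, z up. The bar is 64 mm long, 18 mm wide, 7 mm thick, round-ended, its underside 2 mm above the filter; the long end reaches 42 mm from the pivot, the short end 22 mm
- button_right_pivot (a point): the same for button_right
- button_left_ridge (a point): middle of the red upright thumb ridge on button_left's long end, 25 mm from the pivot, 39.5 mm above the island; x axis along the long end. The ridge is 28 mm long (11 to 39 mm from the pivot), 8 mm wide, and rises 14 mm above the bar, its top 46.5 mm above the island
- button_right_ridge (a point): the same for button_right
- filter_handle (a point): centre of the filter's handle: a dark straight bar 80 mm long (filter y), 10 mm wide (filter x), 12 mm high, on two legs at its ends, over the filter's centre; 40 mm above the filter's underside, 32 mm above its plate. The filter is a slotted steel plate 120 (x) x 150 (y) x 8 mm, 0.25 to 0.49 kg, balanced under the handle.
- filter: the same filter; origin at the centre of its underside, z up, same axes as its handle point
- board: wooden chopping board lying flat and fixed, 220 (its x) x 340 (its y) x 22 mm; origin at the centre of its underside, so its top is 22 mm above the island. On the other side from the frame.
- cup: white espresso cup, 62 x 80 x 56 mm high, standing loose between frame and board; leave it alone. Origin at the centre of its underside

How it is judged:
By the outcome, as a careful person would: the job done as asked, in the order asked, and still so for the second after the job is handed in, with the robot touching nothing.
It also fails if it takes over 72 s, if anything falls off the work surface, if the arm or the gripper's body presses on something with over 40 N, if the wrist force passes 120 N, or if a joint passes its speed limit or range.

## Working session

There is one attempt and no reset: what is moved stays moved. The work goes in short steps, Python scripts to look and compute and a tool call to move; the robot and the scene stay as the last step left them, time stands still between calls to the robot, and variables do not carry over. Pictures are saved under pics/ and viewed, at most 10 in all, crops included, and the job is handed in when it is done.

Besides the shell and the picture viewer there is one more tool, called as a command line: name --argument value ..., lists and objects as JSON in quotes. step_arm: Moves the arm, as the interface text tells. Its arguments: {"type":"object","properties":{"increments":{"type":"array","items":{"type":"array"}},"squeeze":{"type":"number"}},"required":["increments"]}

```bash
mkdir -p pics; ls
python3 - <<'E'
from station import *
import cv2,numpy as np
o=get_obs();print(o['clock'],o['eef_pos'],np.round(o['eef_rot'],3).tolist(),o['gripper_width'])
for n in ['scene','side','wrist']:
    c=capture(n);np.savez(''+n+'0.npz',**c)
    cv2.imwrite(f'pics/{n}0.png',cv2.cvtColor(c['color'],cv2.COLOR_RGB2BGR))
    print(n,c['vertical_fov'],c['cx'],c['cy'],np.round(c['R'],3).tolist(),np.round(c['t'],3))
E
```

```text
pics
0.0 [ 6.49402509e-01 -2.56853107e-05  2.91161567e-01] [[-0.0, 1.0, -0.002], [1.0, 0.0, 0.0], [0.0, -0.002, -1.0]] 0.09211791962922913
scene 44.330013950852134 251.80592904524622 190.4121742728574 [[-0.405, -0.914, 0.018], [-0.445, 0.18, -0.877], [0.799, -0.363, -0.48]] [0.174 0.244 0.962]
side 42.01387648132306 252.27250274562005 190.42218307714725 [[-0.828, -0.56, -0.021], [-0.295, 0.467, -0.834], [0.476, -0.684, -0.552]] [0.374 0.192 1.332]
wrist 65.70646984690485 253.28537681289723 189.47667677156238 [[1.0, 0.002, -0.001], [0.002, -0.951, 0.309], [-0.001, -0.309, -0.951]] [-0.649 -0.04   0.391]
```

View pics/scene0.png

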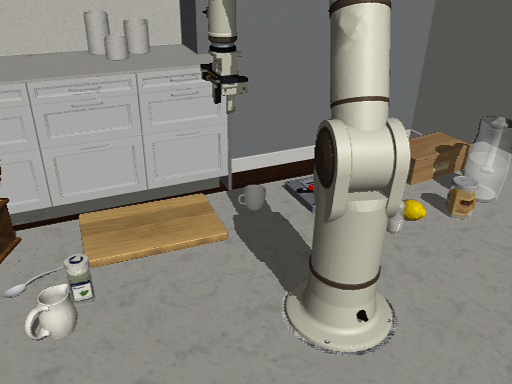

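View pics/side0.png

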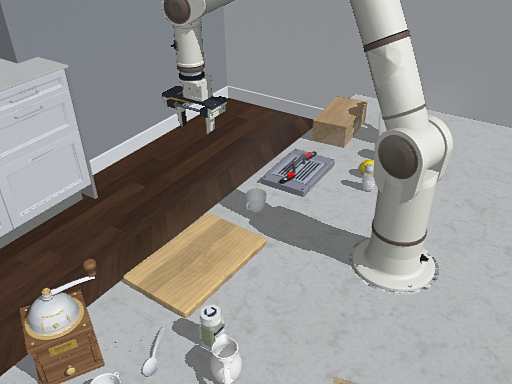

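```bash
cat > h.py <<'E'
import numpy as np,cv2
def ray(c,u,v):
    f=192/np.tan(np.radians(float(c['vertical_fov']))/2)
    return f,np.array([u-float(c['cx']),v-float(c['cy'])])
def hit(c,u,v,z,fish=False):
    f,p=ray(c,u,v)
    if fish:
        r=np.hypot(*p);th=r/f
        d=np.array([*(p/max(r,1e-9)*np.sin(th)),np.cos(th)])
    else: d=np.array([*p/f,1])
    R=np.array(c['R']);o=-R.T@np.array(c['t']);w=R.T@d
    return o+w*(z-o[2])/w[2]
E
python3 - <<'E'
from h import *
s=np.load('side0.npz');g=np.load('scene0.npz')
for n,c,z,P in [('board',s,.022,[(210,215),(268,241),(187,309),(126,276)]),('boardscene',g,.022,[(80,213),(208,197),(227,240),(90,258)]),('frame',s,.0235,[(297,150),(335,159),(305,193),(262,182)]),('cuptop',s,.056,[(257,193)]),('cupbase',s,0,[(257,209)]),('red',s,.0465,[(309,155),(291,174)])]:
    print(n,[np.round(hit(c,*p,z)[:2],3).tolist() for p in P])
E
```

```text
board [[0.524, 0.117], [0.313, 0.126], [0.339, 0.442], [0.543, 0.44]]
boardscene [[0.549, 0.439], [0.504, 0.102], [0.288, 0.129], [0.34, 0.44]]
frame [[0.502, -0.364], [0.357, -0.378], [0.342, -0.135], [0.492, -0.117]]
cuptop [[0.443, -0.014]]
cupbase [[0.44, -0.009]]
red [[0.429, -0.318], [0.419, -0.177]]
```

View pics/wrist0.png

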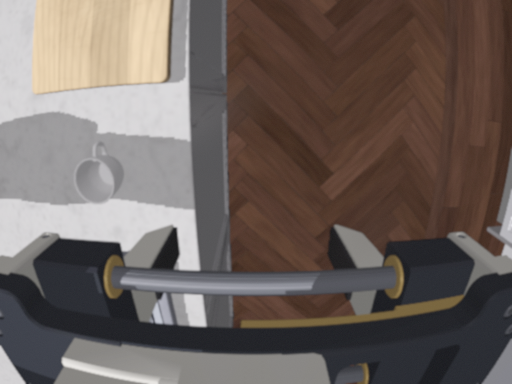

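step_arm --increments '[[1,[-360,-220,0],[0,0,0]],[1,[-360,-220,0],[0,0,0]],[1,[-360,-220,0],[0,0,0]],[1,[-360,-220,0],[0,0,0]],[1,[-360,-220,0],[0,0,0]],[1,[-360,-220,0],[0,0,0]],[1,[-360,-220,0],[0,0,0]],[1,[-360,-220,0],[0,0,0]],[1,[-360,-220,0],[0,0,0]],[1,[-360,-220,0],[0,0,0]],[1,[-360,-220,0],[0,0,0]]]'

```text
clock: 1.52
eef_pos: [0.4309, -0.3586, 0.2922]
eef_rot: [[-0.003, 1.0, 0.0], [1.0, 0.003, 0.0], [0.0, 0.0, -1.0]]
wrist_force: [0.2, 1.0, 0.4]
gripper_width: 0.0916
grasp_force: 0.0
```

Run:
```python
from station import *
import cv2,numpy as np
o=get_obs();print(o['clock'],o['eef_pos'],np.round(o['q'],0))
c=capture('wrist');np.savez('wrist1.npz',**c)
im=cv2.cvtColor(c['color'],cv2.COLOR_RGB2BGR)
cv2.imwrite('pics/wrist1.png',cv2.resize(im,(768,576),interpolation=cv2.INTER_CUBIC))
c=capture('side');np.savez('side1.npz',**c)
```

```text
1.525 [ 0.43094714 -0.35864117  0.29221373] [ 51.  19. -18. 102.   6.  60.  32.]
```

View pics/wrist1.png

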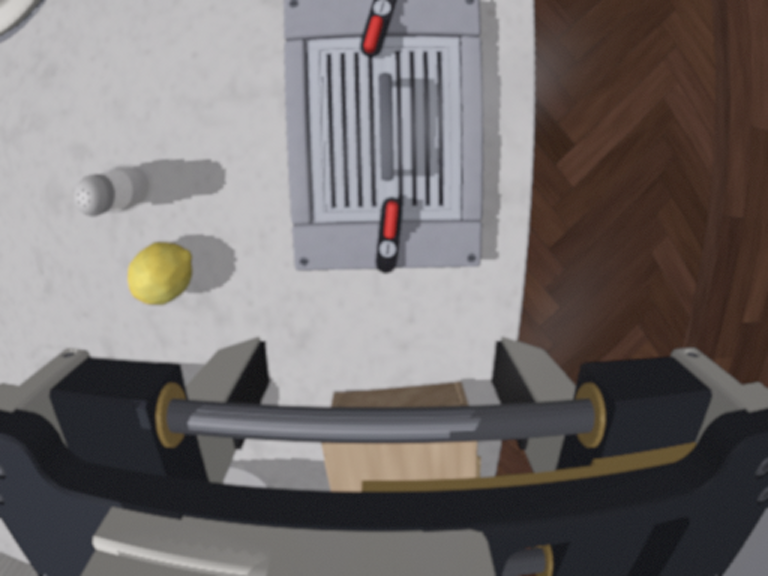

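Run:
```python
from h import *
c=np.load('wrist1.npz')
def p(n,u,v,z):
    X=hit(c,u/1.5,v/1.5,z,True)[:2]*1000; print(n,np.round(X,1)); return X
L=p('Lpiv',383,7,.0325);R=p('Rpiv',388,248,.0325)
a=p('Lridge_in',371,51,.0395);p('Lridge top mid',374,35,.0465)
b=p('Rridge_in',392,200,.0465);p('Rmid',391,219,.0465)
h1=p('h1',386,75,.0615);h2=p('h2',387,178,.0615)
p('bl',297,269,.0235);p('br',480,265,.0235);p('tl',286,0,.0235)
for x,y in((307,222),(463,219),(303,37),(461,37)):p('op',x,y,.0235)
d=L-R;print(np.hypot(*d),np.degrees(np.arctan2(-d[0],d[1])),(L+R)/2,(h1+h2)/2,np.hypot(*(h1-h2)))
```

```text
Lpiv [ 432.7 -163.1]
Rpiv [ 437.7 -358.3]
Lridge_in [ 423.7 -201.8]
Lridge top mid [ 426.  -190.5]
Rridge_in [ 440.1 -317.4]
Rmid [ 439.5 -332.1]
h1 [ 434.8 -224.4]
h2 [ 436.  -299.4]
bl [ 360.7 -378.7]
br [ 516.6 -374.5]
tl [ 354.3 -150.8]
op [ 370.8 -338.3]
op [ 499.7 -335.1]
op [ 369.  -184.8]
op [ 495.2 -184. ]
195.19971820561446 1.4586839323192458 [ 435.19012633 -260.70925907] [ 435.40015146 -261.9373715 ] 75.0060813352076
```

step_arm --increments '[[0.5,[26,9.5,60],[0,0,0.07]],[0.5,[26,9.5,120],[0,0,0.07]],[0.5,[26,9.5,160],[0,0,0.07]],[0.5,[26,9.5,180],[0,0,0.07]],[0.5,[26,9.5,190],[0,0,0.07]],[0.5,[26,9.5,190],[0,0,0.07]],[0.02,[26,9.5,190],[0,0,0.07]],[0.02,[26,9.5,190],[0,0,0.07]],[0.02,[26,9.5,190],[0,0,0.07]],[0.02,[26,9.5,190],[0,0,0.07]],[0.02,[26,9.5,190],[0,0,0.07]]]' --squeeze 8

```text
clock: 3.0
eef_pos: [0.4391, -0.334, 0.1025]
eef_rot: [[0.07, 0.998, -0.001], [0.998, -0.07, 0.0], [0.0, -0.001, -1.0]]
wrist_force: [-2.1, 0.6, 4.4]
gripper_width: 0.0083
grasp_force: 7.9
```

Run:
```python
from station import *
import cv2,numpy as np
o=get_obs();print(o['clock'],o['eef_pos'],o['gripper_width'],o['grasp_force'],o['wrist_force'])
# arc for right button in tool axes, R=25 grasp, start angle .07 cw from +y
a0=.07;c=np.array([1.5,-.0])
for d in np.arange(1,10)*.155:
    # tool x = ydir(world) , y = xdir, of the commanded (yawed) tool: radial=x, tangential cw=+y
    print(round(d,3),np.round([25*(np.cos(d)-1),25*np.sin(d)],1))
```

```text
3.0 [ 0.43910521 -0.33403155  0.10247208] 0.00828860062101903 7.928443551063538 [-2.07942876  0.5535154   4.38004215]
0.155 [-0.3  3.9]
0.31 [-1.2  7.6]
0.465 [-2.7 11.2]
0.62 [-4.7 14.5]
0.775 [-7.1 17.5]
0.93 [-10.1  20. ]
1.085 [-13.3  22.1]
1.24 [-16.9  23.6]
1.395 [-20.6  24.6]
```

step_arm --increments '[[0.02,[-0.3,3.9,0],[0,0,0.155]],[0.02,[-1.2,7.6,0],[0,0,0.31]],[0.02,[-2.7,11.2,0],[0,0,0.465]],[0.02,[-4.7,14.5,0],[0,0,0.62]],[0.02,[-7.1,17.5,0],[0,0,0.775]],[0.02,[-10.1,20,0],[0,0,0.93]],[0.02,[-13.3,22.1,0],[0,0,1.085]],[0.02,[-16.9,23.6,0],[0,0,1.24]],[0.02,[-20.6,24.6,0],[0,0,1.395]],[0.02,[-20.6,24.6,0],[0,0,1.395]],[0.02,[-20.6,24.6,0],[0,0,1.395]]]'

```text
clock: 4.38
eef_pos: [0.4609, -0.3557, 0.1023]
eef_rot: [[0.994, 0.105, -0.003], [0.105, -0.994, 0.002], [-0.003, -0.002, -1.0]]
wrist_force: [-5.3, 1.4, 7.4]
gripper_width: 0.0078
grasp_force: 8.0
```

step_arm --increments '[[0.4,[-20.6,0,0],[0,0,0]],[0.4,[0,0,0],[0,0,0]]]'

```text
clock: 4.62
eef_pos: [0.4581, -0.3577, 0.1017]
eef_rot: [[0.995, 0.101, -0.004], [0.101, -0.995, 0.0], [-0.004, -0.001, -1.0]]
wrist_force: [-0.3, 0.0, -0.1]
gripper_width: 0.0234
grasp_force: 0.0
```

step_arm --increments '[[0.5,[0,0,0],[0,0,0]],[0.5,[0,0,-50],[0,0,0]],[0.5,[0,0,-90],[0,0,0]],[0.5,[-4,-40,-90],[0,0,-0.18]],[0.5,[-8,-80,-90],[0,0,-0.36]],[0.5,[-13,-120,-90],[0,0,-0.54]],[0.5,[-17.8,-171.8,-90],[0,0,-0.72]],[0.5,[-17.8,-171.8,-90],[0,0,-0.9]],[0.5,[-17.8,-171.8,-90],[0,0,-1.08]],[0.5,[-17.8,-171.8,-90],[0,0,-1.225]],[0.5,[-17.8,-171.8,-90],[0,0,-1.225]],[0.5,[-17.8,-171.8,-90],[0,0,-1.225]]]'

```text
clock: 6.12
eef_pos: [0.4266, -0.1874, 0.1922]
eef_rot: [[0.241, 0.971, -0.0], [0.971, -0.241, 0.0], [0.0, -0.0, -1.0]]
wrist_force: [0.7, -0.6, -0.3]
gripper_width: 0.0461
grasp_force: 0.0
```

Run:
```python
from station import *
import cv2,numpy as np
o=get_obs();print(o['clock'],o['eef_pos'],np.round(o['eef_rot'],3).tolist(),o['gripper_width'])
c=capture('wrist');np.savez('wrist2.npz',**c);d=capture('side');np.savez('side2.npz',**d)
a=cv2.resize(c['color'],(512,384));b=cv2.resize(d['color'][120:230,230:370],None,fx=2,fy=2)
b=cv2.copyMakeBorder(b,0,384-b.shape[0],0,0,cv2.BORDER_CONSTANT)
cv2.imwrite('pics/w2.png',cv2.cvtColor(np.hstack([a,b]),cv2.COLOR_RGB2BGR))
```

```text
6.125 [ 0.42658683 -0.18737819  0.19216837] [[0.241, 0.971, -0.0], [0.971, -0.241, 0.0], [0.0, -0.0, -1.0]] 0.046064942422193104
```

View pics/w2.png

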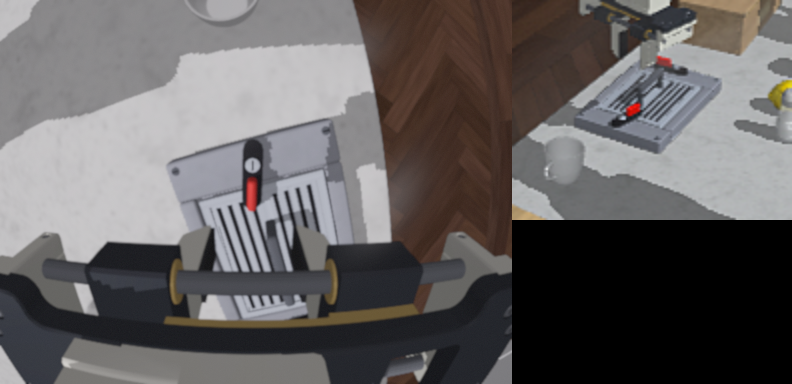

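Run:
```python
from h import *
c=np.load('wrist2.npz')
for u,v,z in((252,165,.0325),(251,181,.0465),(251,209,.0465)):print(hit(c,u,v,z,True)*1000)
d=np.load('side2.npz')
for u,v in ((664,62),(632,111)):print(hit(d,230+(u-512)/2,120+v/2,.0465)*1000)
```

```text
[ 431.5116775  -163.64960967   32.5       ]
[ 428.25664532 -173.54886157   46.5       ]
[ 422.2030136  -197.87964691   46.5       ]
[ 451.7048686  -337.76977581   46.5       ]
[ 416.56418786 -167.61708826   46.5       ]
```

step_arm --increments '[[0.5,[0,-0.8,50],[0,0,0]],[0.5,[0,-0.8,80],[0,0,0]],[0.5,[0,-0.8,90],[0,0,0]],[0.5,[0,-0.8,90],[0,0,0]],[0.02,[0,-0.8,90],[0,0,0]],[0.02,[0,-0.8,90],[0,0,0]],[0.02,[0,-0.8,90],[0,0,0]],[0.02,[0,-0.8,90],[0,0,0]],[0.02,[0,-0.8,90],[0,0,0]]]'

```text
clock: 7.35
eef_pos: [0.4259, -0.1872, 0.1025]
eef_rot: [[0.238, 0.971, -0.0], [0.971, -0.238, -0.0], [-0.0, 0.0, -1.0]]
wrist_force: [-1.3, 1.0, 3.9]
gripper_width: 0.0079
grasp_force: 8.0
```

step_arm --increments '[[0.02,[0.3,-3.9,0],[0,0,0.155]],[0.02,[1.2,-7.6,0],[0,0,0.31]],[0.02,[2.7,-11.2,0],[0,0,0.465]],[0.02,[4.7,-14.5,0],[0,0,0.62]],[0.02,[7.1,-17.5,0],[0,0,0.775]],[0.02,[10.1,-20,0],[0,0,0.93]],[0.02,[13.3,-22.1,0],[0,0,1.085]],[0.02,[16.5,-23.5,0],[0,0,1.225]],[0.02,[16.5,-23.5,0],[0,0,1.225]],[0.02,[16.5,-23.5,0],[0,0,1.225]],[0.5,[16.5,-23.5,0],[0,0,1.225]],[0.5,[16.5,-23.5,0],[0,0,1.225]],[0.5,[16.5,-23.5,0],[0,0,1.225]],[0.5,[16.5,-23.5,-50],[0,0,1.225]],[0.5,[16.5,-23.5,-110],[0,0,1.225]],[0.5,[16.5,-23.5,-170],[0,0,1.225]],[0.5,[16.5,-23.5,-170],[0,0,1.225]]]'

```text
clock: 9.48
eef_pos: [0.4099, -0.1665, 0.2769]
eef_rot: [[0.994, 0.106, 0.01], [0.106, -0.994, -0.002], [0.01, 0.003, -1.0]]
wrist_force: [0.1, -0.2, 0.5]
gripper_width: 0.0458
grasp_force: 0.0
```

step_arm --increments '[[0.5,[3,50,-20],[0,0,-0.18]],[0.5,[6,100,-20],[0,0,-0.36]],[0.5,[10.4,166.5,-20],[0,0,-0.54]],[0.5,[10.4,166.5,-20],[0,0,-0.72]],[0.5,[10.4,166.5,-20],[0,0,-0.9]],[0.5,[10.4,166.5,-20],[0,0,-1.08]],[0.5,[10.4,166.5,-20],[0,0,-1.26]],[0.5,[10.4,166.5,-20],[0,0,-1.44]],[0.5,[10.4,166.5,-20],[0,0,-1.49]],[0.5,[10.4,166.5,-20],[0,0,-1.49]],[0.5,[10.4,166.5,-20],[0,0,-1.49]]]'

```text
clock: 10.85
eef_pos: [0.4347, -0.3297, 0.2914]
eef_rot: [[-0.024, 1.0, -0.001], [1.0, 0.024, 0.001], [0.001, -0.001, -1.0]]
wrist_force: [-0.2, 0.4, 0.2]
gripper_width: 0.0462
grasp_force: 0.0
```

Run:
```python
from station import *
import cv2,numpy as np
o=get_obs();print(o['clock'],o['eef_pos'],np.round(o['eef_rot'],3).tolist(),o['gripper_width'])
c=capture('wrist');np.savez('wrist3.npz',**c);d=capture('side');np.savez('side3.npz',**d)
im=cv2.cvtColor(c['color'],cv2.COLOR_RGB2BGR)
cv2.imwrite('pics/w3.png',cv2.resize(im[:260],(768,390),interpolation=cv2.INTER_CUBIC))
```

```text
10.85 [ 0.43469468 -0.32974116  0.2914398 ] [[-0.024, 1.0, -0.001], [1.0, 0.024, 0.001], [0.001, -0.001, -1.0]] 0.04622995819659055
```

View pics/w3.png

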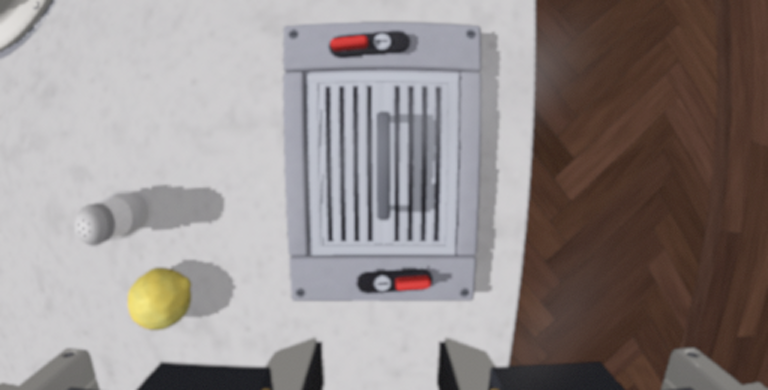

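Run:
```python
from h import *
c=np.load('wrist3.npz')
for u,v,z in((383,113,.0615),(384,218,.0615),(382,42,.0325),(382,284,.0325),(286,25,.0235),(480,27,.0235),(293,299,.0235),(474,300,.0235)):print(np.round(hit(c,u/1.5,v/1.5,z,True)*1000,1))
```

```text
[ 434.  -223.4   61.5]
[ 436.8 -299.7   61.5]
[ 431.9 -164.1   32.5]
[ 437.  -359.7   32.5]
[ 354.5 -146.2   23.5]
[ 510.2 -143.5   23.5]
[ 360.2 -378.2   23.5]
[ 517.7 -375.2   23.5]
```

step_arm --increments '[[0.5,[68.4,2,60],[0,0,0]],[0.5,[68.4,2,120],[0,0,0]],[0.5,[68.4,2,165],[0,0,0]],[0.5,[68.4,2,185],[0,0,0]],[0.5,[68.4,2,190],[0,0,0]],[0.5,[68.4,2,190],[0,0,0]],[0.03,[68.4,2,190],[0,0,0]],[0.03,[68.4,2,190],[0,0,0]],[0.03,[68.4,2,190],[0,0,0]],[0.03,[68.4,2,190],[0,0,0]],[0.03,[68.4,2,190],[0,0,0]]]' --squeeze 40

```text
clock: 12.32
eef_pos: [0.4353, -0.2616, 0.1025]
eef_rot: [[-0.025, 1.0, 0.0], [1.0, 0.025, 0.0], [-0.0, 0.0, -1.0]]
wrist_force: [-1.4, 0.2, 4.0]
gripper_width: 0.0098
grasp_force: 40.0
```

step_arm --increments '[[0.03,[0,0,-5],[0,0,0]],[0.03,[0,0,-12],[0,0,0]],[0.03,[0,0,-22],[0,0,0]],[0.03,[0,0,-40],[0,0,0]],[0.03,[0,0,-65],[0,0,0]],[0.03,[0,0,-90],[0,0,0]],[0.03,[0,0,-120],[0,0,0]],[0.03,[0,0,-150],[0,0,0]],[0.03,[0,0,-170],[0,0,0]],[0.03,[0,0,-180],[0,0,0]],[0.03,[0,0,-180],[0,0,0]],[0.03,[0,0,-180],[0,0,0]]]'

```text
clock: 13.82
eef_pos: [0.4347, -0.2611, 0.2813]
eef_rot: [[-0.025, 1.0, -0.002], [1.0, 0.025, 0.001], [0.001, -0.002, -1.0]]
wrist_force: [0.2, 0.3, -5.6]
gripper_width: 0.0093
grasp_force: 40.0
```

Run:
```python
from station import *
import cv2,numpy as np
c=capture('side');np.savez('side4.npz',**c);d=capture('wrist');np.savez('wrist4.npz',**d)
a=cv2.resize(c['color'][90:330,100:380],None,fx=1.4,fy=1.4)
b=cv2.resize(d['color'],(390,a.shape[0]))
cv2.imwrite('pics/w4.png',cv2.cvtColor(np.hstack([a,b]),cv2.COLOR_RGB2BGR))
```

```text
(no output)
```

View pics/w4.png

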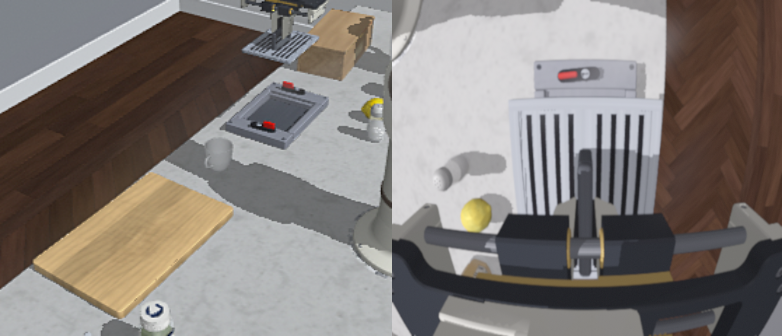

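step_arm --increments '[[0.03,[12,5,0],[0,0,0]],[0.03,[35,15,0],[0,0,0]],[0.03,[70,28,0],[0,0,0]],[0.03,[110,40,0],[0,0,0.01]],[0.03,[155,50,0],[0,0,0.02]],[0.03,[200,56,0],[0,0,0.03]],[0.03,[245,60,0],[0,0,0.04]],[0.03,[290,60,0],[0,0,0.05]],[0.03,[335,56,0],[0,0,0.06]],[0.03,[380,50,0],[0,0,0.07]],[0.03,[425,40,0],[0,0,0.08]],[0.03,[465,28,0],[0,0,0.09]],[0.03,[500,17,0],[0,0,0.095]],[0.03,[525,10,0],[0,0,0.095]],[0.03,[541,6.5,0],[0,0,0.095]],[0.03,[541,6.5,0],[0,0,0.095]],[0.03,[541,6.5,0],[0,0,0.095]],[0.03,[541,6.5,0],[0,0,0.095]]]'

```text
clock: 16.18
eef_pos: [0.4288, 0.2781, 0.2821]
eef_rot: [[0.072, 0.997, 0.0], [0.997, -0.072, -0.001], [-0.001, 0.0, -1.0]]
wrist_force: [-0.3, 0.1, -5.4]
gripper_width: 0.0096
grasp_force: 40.0
```

Run:
```python
from station import *
import cv2,numpy as np
o=get_obs();print(o['clock'],o['eef_pos'],o['wrist_force'])
c=capture('side');d=capture('wrist');np.savez('wrist5.npz',**d)
a=cv2.resize(c['color'][60:340,80:360],None,fx=1.2,fy=1.2)
b=cv2.resize(d['color'],(448,336))
cv2.imwrite('pics/w5.png',cv2.cvtColor(np.hstack([a,b]),cv2.COLOR_RGB2BGR))
```

```text
16.175 [0.42884847 0.27807688 0.28212659] [-0.31493053  0.14132183 -5.40179007]
```

View pics/w5.png

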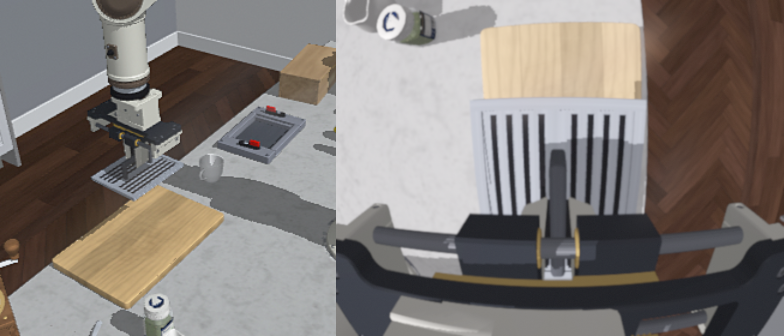

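Run:
```python
from h import *
c=np.load('wrist5.npz')
for u,v in((482,30),(640,24),(480,98),(644,98)):print(np.round(hit(c,(u-336)*8/7,v*8/7,.022,True)*1000,1))
```

```text
[338.  448.2  22. ]
[553.5 442.9  22. ]
[326.9 353.1  22. ]
[553.5 337.8  22. ]
```

step_arm --increments '[[0.03,[0,4,20],[0,0,0]],[0.03,[0,4,50],[0,0,0]],[0.03,[0,4,85],[0,0,0]],[0.03,[0,4,115],[0,0,0]],[0.03,[0,4,140],[0,0,0]],[0.03,[0,4,156],[0,0,0]],[0.03,[0,4,164],[0,0,0]],[0.03,[0,4,168],[0,0,0]],[0.03,[0,4,170],[0,0,0]],[0.03,[0,4,171],[0,0,0]],[0.03,[0,4,172],[0,0,0]],[0.03,[0,4,172],[0,0,0]],[0.03,[0,4,172],[0,0,0]]]'

```text
clock: 17.9
eef_pos: [0.4323, 0.2792, 0.1104]
eef_rot: [[0.07, 0.998, 0.0], [0.998, -0.07, 0.0], [0.0, 0.0, -1.0]]
wrist_force: [-0.5, 0.2, -4.5]
gripper_width: 0.0096
grasp_force: 40.0
```

Not quite in contact (about −4.5 N still held); lower a little more.

step_arm --increments '[[0.03,[0,0,0.5],[0,0,0]],[0.03,[0,0,1],[0,0,0]],[0.03,[0,0,1.5],[0,0,0]],[0.03,[0,0,1.8],[0,0,0]],[0.03,[0,0,1.8],[0,0,0]],[0.03,[0,0,1.8],[0,0,0]]]'

```text
clock: 18.65
eef_pos: [0.4322, 0.2792, 0.1086]
eef_rot: [[0.07, 0.998, 0.0], [0.998, -0.07, -0.0], [0.0, 0.0, -1.0]]
wrist_force: [-1.1, -1.0, -1.4]
gripper_width: 0.0096
grasp_force: 40.0
```

step_arm --increments '[[0.03,[0,0,0.4],[0,0,0]],[0.03,[0,0,0.4],[0,0,0]],[0.25,[0,0,0.4],[0,0,0]],[0.5,[0,0,0.4],[0,0,0]],[0.5,[0,0,0.4],[0,0,0]],[0.5,[0,0,0.4],[0,0,0]],[0.5,[0,0,-20],[0,0,0]],[0.5,[0,0,-60],[0,0,0]],[0.5,[0,0,-120],[0,0,0]],[0.5,[0,0,-170],[0,0,0]],[0.5,[0,0,-170],[0,0,0]],[0.5,[0,0,-170],[0,0,0]]]'

```text
clock: 20.15
eef_pos: [0.432, 0.2789, 0.2781]
eef_rot: [[0.07, 0.998, -0.0], [0.998, -0.07, -0.0], [-0.0, -0.0, -1.0]]
wrist_force: [0.6, 0.7, -1.2]
gripper_width: 0.0458
grasp_force: 0.0
```

Run:
```python
from station import *
import cv2,numpy as np
o=get_obs();print(o['clock'],o['eef_pos'],o['wrist_force'],o['gripper_width'])
c=capture('side')
a=cv2.resize(c['color'][100:340,100:380],None,fx=2.4,fy=2.4)
cv2.imwrite('pics/w6.png',cv2.cvtColor(a,cv2.COLOR_RGB2BGR))
```

```text
20.15 [0.4319863  0.27888959 0.27811267] [ 0.56574762  0.65170127 -1.15497824] 0.045831856292045114
```

View pics/w6.png

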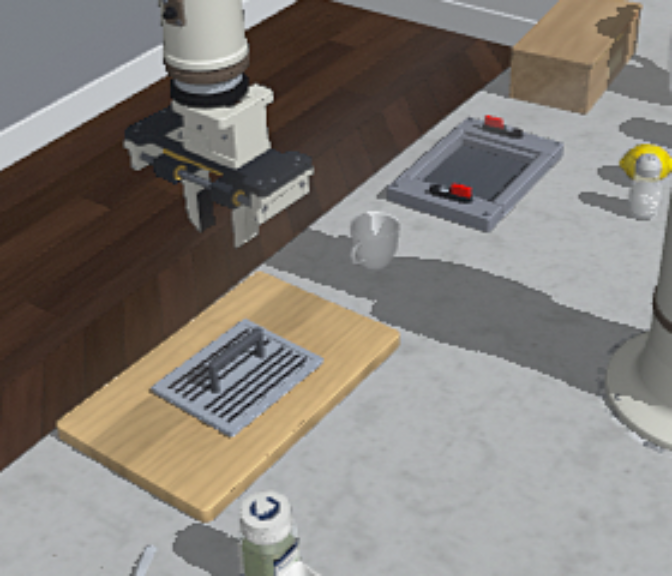

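The filter lies flat mid-board at about (236,378), the cup still stands at (374,240), and both buttons at (503,126) and (450,192) are turned aside. The gripper is clear.

```bash
python3 -c "
from station import *
print(close_job())"
```

```text
the job is handed in; nothing more can be done
None
```

The job is handed in at about 20 s of the 72 s allowed: both turn buttons are turned clear of the filter, the filter lies flat on the board, and the cup was not touched; the judge's verdict was not shown.

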